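# Stand the fallen rotor buckets up in their staging lane

## Robot

A 7-joint arm with a two-finger parallel gripper is mounted at the origin on the work surface. World frame = base frame: x ahead of the robot, y to its left, z up, the work surface at z = 0. Lengths are in m, angles in rad, forces in N, time in s.
With the tool pointing down it reaches from about 0.4 to 0.875 m from the base axis. Payload 6.5 kg.
Tool frame: the origin (TCP) lies at the very end of the fingers, on their centre line; the grasp point (between the pads) lies 19 mm behind it; z points along the fingers, y is the line along which they close (so a half turn about z gives the same grasp; the last joint's range is limited). The gripper opens to 85 mm and grips with 20 to 120 N. Pads are 22 mm wide; open, the fingers measure 114 mm over their backs; the gripper's body (76 mm by 85 mm) begins 54 mm behind the grasp point. The pads swing forward as they close: fully open they stand 13 mm farther back than shut.
Start: joints at [-1.34, 0.536, -0.004, 1.538, 0.003, 1.067, -0.071], TCP at [0.19, 0.622, 0.231] pointing down, gripper open.
Joint ranges: [-2.7, 2.7], [-0.37, 2.16], [-1.27, 1.26], [0.24, 2.4], [-1.31, 4.45], [0.19, 1.91], [-2.76, 2.76]. Speed limits (rad/s): [2.39, 2.39, 3.14, 3.14, 3.14, 3.14, 3.14].

## Interface

Orientations are given as a rotation vector (axis times angle).
In Python, from rig import * gives the robot as it stands.
- The arm moves only by the shell command python3 -m creep 'ROWS' [FORCE]. ROWS is a JSON object of lists of equal length, an entry for each row: "linear": the shift along the tool's x, y, z in cm, a list of three; "turn": the turn, a rotation vector about the tool's x, y, z in units of 5 degrees (1.0 is 5 degrees), a list of three; "claw": the finger opening in cm, from 0 to 8.54. In form: {"linear": [[dx, dy, dz], ...], "turn": [[rx, ry, rz], ...], "claw": [claw, ...]}. A call has 1 to 10 rows; each row shifts and turns the commanded pose from where the row before left it, along the tool's axes as they then stand; what a row does not reach is not made up. A row lasts 1/12 s, in which the tool goes at most 41.7 mm and 7.16 degrees, less where a joint would pass 70% of its speed; a pose out of reach is approached as far as the arm can. A call with a gripper value outside its range is refused whole. The fingers move at their own pace and stop on an object; FORCE is the grip in N (left out, the last holds). Time passes only in rows, so rows that do not move let the fingers close. It gives the time, the measured TCP pose, the force, the opening and the grip force at its end, in the units of the state.
- read_state(): the state, without advancing time (a new reading comes with each control period).
- get_image(name): name is "scene" or "top"; returns the picture (400x640x3 uint8, blue, green, red); there is no depth.
- camera_params(name): a dict with "intrinsics" (3x3 intrinsics, pixels), "distortion" ([k1, k2, p1, p2, k3] as OpenCV has them; the pictures are not rectified), "eye" and "attitude" of the camera in the world. Camera axes: x right, y down, z forward; pixel columns grow to the right and rows downward; lengths in m; the calibration is good to about 2 mm. A picture is of the moment at which its call begins. camera_params takes no time and is no camera call.
- job_done(): hands the job in; it is judged then, once.
The state is a dict: "time": time; "joint_pos": joint angles; "dq": joint speeds; "joint_torque": joint torques, N m; "position": TCP position; "orientation": TCP orientation; "contact_force": force on the tool from outside, world axes, zero at the start; "moment": the same for the moment, N m; "grip_width": finger opening in m; "gripper_force": force on a finger pad.
Only numpy, scipy, OpenCV 4.12 (cv2) and the standard library are available. Lean on these libraries where they do the work, as an engineer would, in place of code of your own. Each camera call takes 0.05 s, during which the arm holds its last target. There are 200 camera calls.

## Task

The two tall open centrifuge buckets have fallen over in the staging lane. Stand each of them upright, mouth up, on the floor of the lane, one in each bay between the squat buckets; tip them up in place rather than lifting them out of the lane. Leave the squat buckets, the lane, the bottle, the dishes and the tube rack undisturbed.

Things in the scene. Friction and masses are not known exactly. Their poses are not given: they have to be found in the camera images.
- lane: Aluminium channel fixed to the bench: 730 long (its y axis), 76 wide outside, 68 inside (x axis), floor 4 thick with a 24 wide slot along its middle, in which a lying bucket rests 2 lower, side rails and end stops 4 thick, tops 22 above the bench. Origin at the centre of its underside, z up. Squat buckets stand near its ends and middle; a tall one lies in each 260 long bay between.
- tall_a: Tall open steel centrifuge bucket, a round cup with four flat dark patches round it nearer the mouth: outer diameter 60, height 95, wall 4, base 7 thick, about 0.26 kg. Origin on its axis at mid height; z axis from base to mouth. Starts lying along the lane, mouth towards the lane's +y end, in either bay; free spaces at base and mouth 45 to 120.
- tall_b: Tall open steel centrifuge bucket, a round cup with four flat dark patches round it nearer the mouth: outer diameter 60, height 95, wall 4, base 7 thick, about 0.26 kg. Origin on its axis at mid height; z axis from base to mouth. Starts lying along the lane, mouth towards the lane's -y end, in either bay; free spaces at base and mouth 45 to 120.
- squat_left: Squat standing steel bucket with a grey cap, outer diameter 60, height 60, origin at the centre of its underside, z up. Stands in the lane near its +y end; leave it alone.
- squat_mid: Squat standing steel bucket with a grey cap, outer diameter 60, height 60, origin at the centre of its underside, z up. Stands in the lane near its middle; leave it alone.
- squat_right: Squat standing steel bucket with a grey cap, outer diameter 60, height 60, origin at the centre of its underside, z up. Stands in the lane near its -y end; leave it alone.
- reagent: Amber reagent bottle standing on the bench beyond the lane, diameter 64, height 150; origin at the centre of its underside, z up. Bystander.
- dishes: Stack of three clear culture dishes on the bench on the robot's side of the lane, diameter 88, height 47; origin at the centre of its underside, z up. Bystander.
- tube_rack: White tube rack fixed to the bench on the robot's side of the lane, 60 (x) by 150 (y), 40 high, with tube caps up to 52; origin at the centre of its underside. Bystander.

How it is judged:
At the end, for the whole second after the job is handed in: Both tall buckets stand mouth up (within 0.08 rad of vertical), flat on the lane floor, between the rails (axis within 12 mm of the lane's middle line), one in each bay (50 to 300 mm from the lane's middle, on either side), at rest (angle between each of tall_a, tall_b's own z axis and vertical below 0.08 rad and z of tall_a in the frame of lane between 0.045 and 0.058 m and x of tall_a in the frame of lane between -0.012 and 0.012 m and linear speed of each of tall_a, tall_b below 0.02 m/s and angular speed of each of tall_a, tall_b below 0.2 rad/s and z of tall_b in the frame of lane between 0.045 and 0.058 m and x of tall_b in the frame of lane between -0.012 and 0.012 m and ((y of tall_a in the frame of lane between 0.05 and 0.3 m and y of tall_b in the frame of lane between -0.3 and -0.05 m) or (y of tall_a in the frame of lane between -0.3 and -0.05 m and y of tall_b in the frame of lane between 0.05 and 0.3 m))); the robot touches nothing.
It fails at once if a tall bucket is lifted up out of the lane (its middle more than 120 mm above the bench) (height (world z) of any of tall_a, tall_b above 0.12 m).
It fails at once if a squat bucket is shifted by more than 15 mm or tipped (distance of any of squat_left, squat_mid, squat_right from where it was at the start of the episode above 0.015 m or angle between any of squat_left, squat_mid, squat_right's own z axis and vertical above 0.2 rad).
It fails at once if the reagent bottle or the dish stack is shifted by more than 15 mm or tipped (distance of any of reagent, dishes from where it was at the start of the episode above 0.015 m or angle between any of reagent, dishes's own z axis and vertical above 0.2 rad).
It fails at once if the lane, tube rack, bottle or dishes are struck hard (over 40 N) (contact force between any of the arm, the fingers and lane above 40 N or contact force between any of the arm, the fingers and tube_rack above 40 N or contact force between any of the arm, the fingers and reagent above 40 N or contact force between any of the arm, the fingers and dishes above 40 N).
It also fails if it takes over 72 s, if anything falls off the work surface, if the arm or the gripper's body presses on something with over 40 N, if the wrist force passes 120 N, or if a joint passes its speed limit or range.

## Working session

There is one attempt and no reset: what is moved stays moved. The work goes in short steps, Python scripts to look and compute and a shell command to move; the robot and the scene stay as the last step left them, time stands still between calls to the robot, and variables do not carry over. Pictures are saved under pics/ and viewed, at most 10 in all, crops included, and the job is handed in when it is done.

```bash
mkdir -p pics; ls; python3 - <<'E'
from rig import *
import cv2
s=read_state();print({k:s[k] for k in('time','position','orientation','grip_width')})
for n in('scene','top'):
    cv2.imwrite(f'pics/{n}0.png',get_image(n));print(n,camera_params(n))
E
```

```text
pics
{'time': 0.0, 'position': array([0.18988995, 0.62096559, 0.23037759]), 'orientation': array([-4.64252582e-01, -3.10695620e+00,  2.81886917e-03]), 'grip_width': 0.0852858401517999}
scene {'intrinsics': array([[497.15057734,   0.        , 319.09335363],
       [  0.        , 497.15057734, 199.35119352],
       [  0.        ,   0.        ,   1.        ]]), 'distortion': array([-0.1109889,  0.       ,  0.       ,  0.       ,  0.       ]), 'eye': array([1.23796558, 0.83526046, 0.74540255]), 'attitude': array([-0.86742216, -2.36424669,  1.26327501])}
top {'intrinsics': array([[482.66368351,   0.        , 326.65862649],
       [  0.        , 482.66368351, 196.29498784],
       [  0.        ,   0.        ,   1.        ]]), 'distortion': array([0.00119348, 0.        , 0.        , 0.        , 0.        ]), 'eye': array([0.34563111, 0.02132425, 1.03667096]), 'attitude': array([-2.09151078,  2.1490725 , -0.2111994 ])}
```

View pics/top0.png

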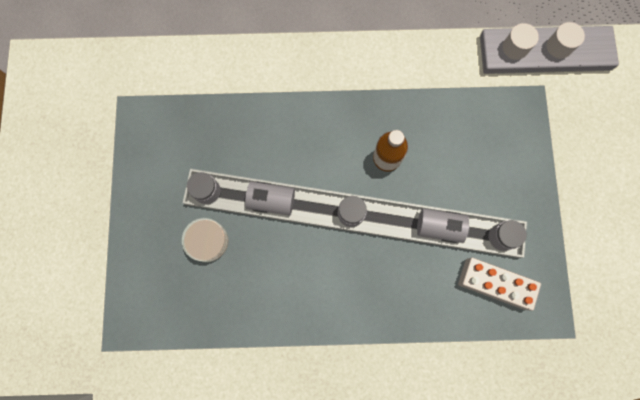

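View pics/scene0.png

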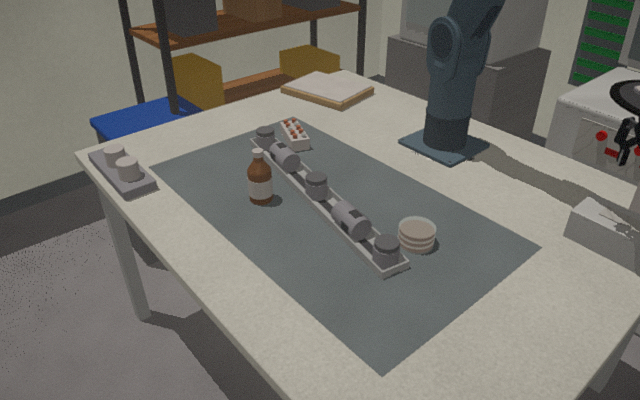

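The top view shows the lane from (188,188) to (525,238). tall_a lies near (270,198) with its patch and mouth to the left (+y). tall_b lies near (443,226) with its mouth to the right (-y). The dishes are at (205,241), the rack at (502,284) and the bottle at (391,150). The scene view shows the same layout, with the buckets at (351,218) and (284,155).

```bash
python3 - <<'E'
import cv2,numpy as np
t=cv2.imread('pics/top0.png');s=cv2.imread('pics/scene0.png')
r=lambda i,x,y,w,h,W,H:cv2.resize(i[y:y+h,x:x+w],(W,H),interpolation=cv2.INTER_CUBIC)
cv2.imwrite('pics/c1.png',np.vstack([r(t,180,165,175,70,700,280),r(t,350,190,175,70,700,280)]))
cv2.imwrite('pics/c2.png',np.hstack([r(s,320,180,100,100,400,400),r(s,245,115,100,100,400,400)]))
E
cat > h.py <<'E'
import numpy as np,cv2
from rig import *
from scipy.spatial.transform import Rotation as R
def ray(n,px):
    c=camera_params(n);u=cv2.undistortPoints(np.float64(px).reshape(-1,1,2),c['intrinsics'],c['distortion'])[:,0]
    A=R.from_rotvec(c['attitude']).as_matrix();return c['eye'],np.c_[u,np.ones(len(u))]@A.T
def plane(n,px,z):
    e,d=ray(n,px);return e+d*((z-e[2])/d[:,2])[:,None]
def tri(p1,p2):
    e1,d1=ray('top',[p1]);e2,d2=ray('scene',[p2]);d1=d1[0];d2=d2[0]
    t=np.linalg.lstsq(np.c_[d1,-d2],e2-e1,rcond=None)[0];a=e1+t[0]*d1;b=e2+t[1]*d2
    return (a+b)/2,np.linalg.norm(a-b)
def proj(n,P):
    c=camera_params(n);A=R.from_rotvec(c['attitude']).as_matrix();
    return cv2.projectPoints(np.float64(P).reshape(-1,1,3),cv2.Rodrigues(A.T)[0],-A.T@c['eye'],c['intrinsics'],c['distortion'])[0][:,0]
E
```

```text
(no output)
```

View pics/c1.png

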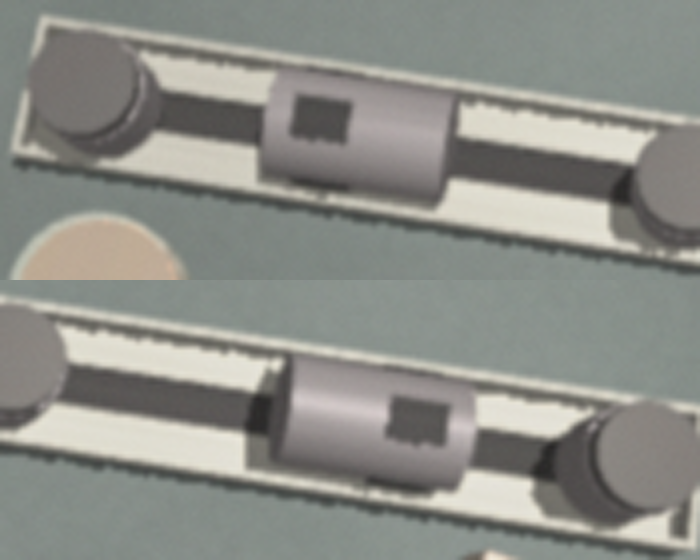

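View pics/c2.png

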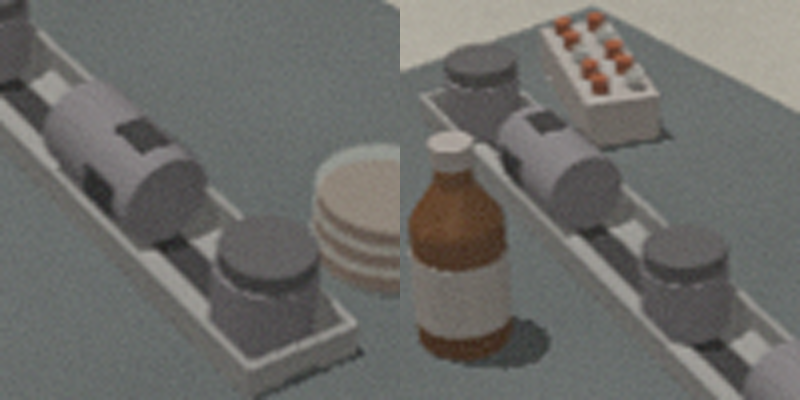

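The crops place the patch centres as follows:

| Bucket | Top view | Scene view |
|---|---|---|
| tall_a | (260.3,195) | (356,213.3) |
| tall_b | (454.5,225) | (281.5,145.5) |

Both buckets are confirmed lying with their mouths outward.

```bash
python3 - <<'E'
from h import *
np.set_printoptions(precision=4,suppress=True)
print('patch a',tri((260.25,195),(356,213.25)),'b',tri((454.5,225),(281.5,145.5)))
C=plane('top',[(190.75,169),(183.5,205),(525,221.25),(522.5,257)],.022);print('lane corners',C)
L=(C[0]+C[1])/2;Rr=(C[2]+C[3])/2;v=L-Rr;print('len',np.linalg.norm(v),'yaw deg',np.degrees(np.arctan2(-v[0],v[1])),'width',np.linalg.norm(C[0]-C[1]))
yaw=np.arctan2(-v[0],v[1]);m=(L+Rr)/2;ey=v/np.linalg.norm(v);ex=np.array([ey[1],-ey[0],0]);print('mid',m)
f=lambda P:np.c_[(P-m)@ex,(P-m)@ey]
g=lambda pts,ox,oy:[(ox+a/4,oy+b/4) for a,b in pts]
print('a corners',f(plane('top',g([(275,68),(258,182),(458,95),(443,208)],180,165),.032)))
print('b corners',f(plane('top',g([(288,75),(272,180),(477,105),(468,210)],350,190),.032)))
print('patch a,b',f(plane('top',[(260.25,195),(454.5,225)],.062)))
print('squat tops L,M,R',f(plane('top',g([(82,80)],180,165)+g([(700,180)],180,165)+g([(658,178)],350,190),.064)))
print(f(plane('top',[(391,150),(205,241),(502,284)],.05)))
s=read_state();Q=R.from_rotvec(s['orientation']).as_matrix();print(Q)
E
```

```text
patch a (array([0.5457, 0.1525, 0.0569]), np.float64(0.00029453076696462667)) b (array([ 0.4723, -0.2447,  0.0559]), np.float64(0.00021403724867379673))
lane corners [[ 0.6143  0.3077  0.022 ]
 [ 0.5354  0.321   0.022 ]
 [ 0.4807 -0.4042  0.022 ]
 [ 0.4056 -0.3909  0.022 ]]
len 0.7239169708875504 yaw deg -10.478809083029738 width 0.07999644694303804
mid [ 0.509  -0.0416  0.022 ]
a corners [[ 0.0291  0.2311]
 [-0.0329  0.2285]
 [ 0.0297  0.1322]
 [-0.0314  0.1298]]
b corners [[ 0.0289 -0.1409]
 [-0.0276 -0.1392]
 [ 0.0285 -0.241 ]
 [-0.0274 -0.2419]]
patch a,b [[-0.0002  0.1967]
 [-0.0001 -0.205 ]]
squat tops L,M,R [[ 0.001   0.3219]
 [-0.0013 -0.0005]
 [-0.0009 -0.3264]]
[[ 0.1409 -0.0579]
 [-0.11    0.293 ]
 [-0.1023 -0.3148]]
[[-0.9563  0.2923 -0.0003]
 [ 0.2923  0.9563 -0.0015]
 [-0.0001 -0.0015 -1.    ]]
```

```bash
cat > st.py <<'E'
from h import *
np.set_printoptions(precision=4,suppress=True)
m=np.array([.509,-.0416,0]);yaw=-np.radians(10.48);ey=np.array([-np.sin(yaw),np.cos(yaw),0]);ex=np.array([ey[1],-ey[0],0])
def show():
    s=read_state();Q=R.from_rotvec(s['orientation']).as_matrix();p=np.array(s['position'])
    B=np.c_[ex,ey,[0,0,1]]
    print('t',round(s['time'],2),'lane xyz mm',((p-m)@B*1e3).round(1),'tilt(z->+ey) deg',np.degrees(np.arctan2(Q[:,2]@ey,-Q[2,2])).round(2),'yawerr',np.degrees(np.arcsin(Q[:,1]@ey)).round(2),'roll',np.degrees(np.arcsin(Q[2,1])).round(2),'w',round(s['grip_width']*1e3,1),'gf',s['gripper_force'],'F',np.array(s['contact_force']).round(1))
    print('q',np.array(s['joint_pos']).round(2))
    return s,Q,p
def need(s,Q,p,lx,ly,z):
    print('to go tool cm',(Q.T@(m+ex*lx+ey*ly+[0,0,z]-p)*100).round(2))
if __name__=='__main__':
    import sys
    a=show()
    if len(sys.argv)>3: need(*a,*[float(v)/1e3 for v in sys.argv[1:4]])
E
python3 -m creep '{"linear":[[0,0,0],[0,0,0],[0,0,0],[0,0,0],[0,0,0],[0,0,0],[0,0,0],[0,0,0],[0,0,0],[0,0,0]],"turn":[[0,0,1.2],[0,0,1.2],[0,0,1.2],[0,0,1.2],[0,0,1.2],[0,0,1.2],[0,0,1.2],[0,0,1.2],[0,0,1.2],[0,0,1.2]],"claw":[8.5,8.5,8.5,8.5,8.5,8.5,8.5,8.5,8.5,8.5]}' 50
python3 -m creep '{"linear":[[0,0,0],[0,0,0],[0,0,0],[0,0,0],[-1.3,1.4,0],[-2.5,2.7,0.3],[-2.5,2.7,0.3],[-2.5,2.7,0.3],[-2.5,2.7,0.3],[-2.5,2.7,0.3]],"turn":[[0,0,1.2],[0,0,1.2],[0,0,1.2],[0,0,1.1],[0,0,0],[0,0,0],[0,0,0],[0,0,0],[0,0,0],[0,0,0]],"claw":[8.5,8.5,8.5,8.5,8.5,8.5,8.5,8.5,8.5,8.5]}' 
python3 st.py 0 194 180
```

```text
time: 0.93
position: [0.19, 0.6212, 0.2308]
orientation: [1.962, 2.453, -0.001]
contact_force: [-0.5, -0.0, 0.3]
grip_width: 0.0847
gripper_force: 0.0
time: 1.77
position: [0.312, 0.457, 0.2159]
orientation: [2.415, 2.009, -0.001]
contact_force: [1.1, 0.7, 0.7]
grip_width: 0.0849
gripper_force: 0.0
t 1.77 lane xyz mm [-284.4  454.4  215.9] tilt(z->+ey) deg -0.03 yawerr -0.01 roll -0.01 w 84.9 gf 0.0 F [1.1 0.7 0.7]
q [-1.34  0.41  0.37  1.83 -0.18  0.94 -1.08]
to go tool cm [-26.04  28.44   3.6 ]
```

```bash

python3 -m creep '{"linear":[[-2.4,2.6,0.3],[-2.4,2.6,0.3],[-2.4,2.6,0.3],[-2.4,2.6,0.3],[-2.4,2.6,0.3],[-2.4,2.6,0.3],[-2.4,2.6,0.3],[-2.4,2.6,0.3],[-2.4,2.6,0.3],[-2.0,2.5,0.2]],"turn":[[0,0,0],[0,0,0],[0,0,0],[0,0,0],[0,0,0],[0,0,0],[0,0,0],[0,0,0],[0,0,0],[0,0,0]],"claw":[8.5,8.5,8.5,8.5,8.5,8.5,8.5,8.5,8.5,8.5]}' >/dev/null
python3 -m creep '{"linear":[[0,0,0],[0,0,0],[0,0,0],[0,0,0],[0,0,0],[0,0,0],[0,0,0],[0,0,0]],"turn":[[0,0,0],[0,-1,0],[0,-1,0],[0,-1,0],[0,-1,0],[0,-1,0],[0,0,0],[0,0,0]],"claw":[8.5,8.5,8.5,8.5,8.5,8.5,8.5,8.5]}' >/dev/null
python3 st.py 0 194 100
```

```text
t 3.27 lane xyz mm [-27.1 221.  186.2] tilt(z->+ey) deg -24.98 yawerr 0.13 roll -0.06 w 84.9 gf 0.0 F [-0.1 -1.4  0.7]
q [-0.98  0.66  0.56  1.67  0.01  1.17 -0.66]
to go tool cm [1.18 2.71 8.95]
```

```bash

python3 -m creep '{"linear":[[0.2,0.5,1.5],[0.3,0.6,2],[0.3,0.6,2],[0.2,0.5,2],[0.2,0.5,1.5],[0,0,0],[0,0,0]],"turn":[[0,0,0],[0,0,0],[0,0,0],[0,0,0],[0,0,0],[0,0,0],[0,0,0]],"claw":[8.5,8.5,8.5,8.5,8.5,8.5,8.5]}' >/dev/null
python3 - <<'E'
from st import *
s,Q,p=show();need(s,Q,p,0,.1936,.027)
t=get_image('top');c=get_image('scene')
r=lambda i,x,y,w,h,W,H:cv2.resize(i[y:y+h,x:x+w],(W,H),interpolation=cv2.INTER_CUBIC)
cv2.imwrite('pics/d.png',np.hstack([r(t,220,150,100,100,400,400),r(c,300,150,100,100,400,400)]))
E
```

```text
t 3.85 lane xyz mm [  0.8 191.  101.2] tilt(z->+ey) deg -24.97 yawerr -0.21 roll -0.0 w 84.9 gf 0.0 F [ 0.  -0.2  0.4]
q [-0.89  0.78  0.53  1.7  -0.02  1.01 -0.62]
to go tool cm [ 3.37 -0.08  6.62]
```

View pics/d.png

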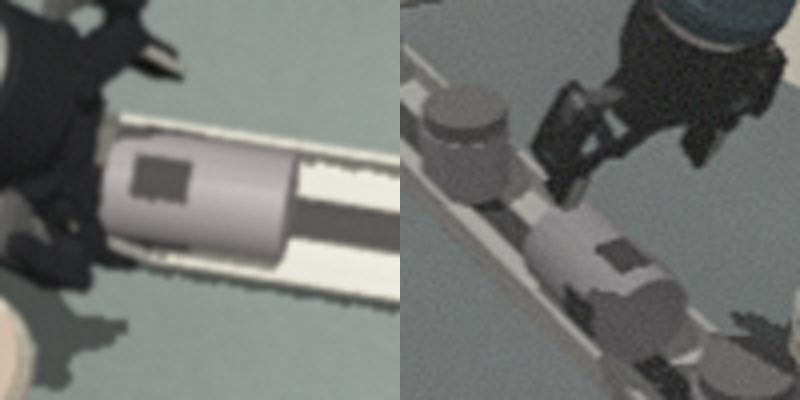

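The view shows the gripper tilted towards the mouth and straddling the lane in line with the bucket. The patch is at crop (160,180), and nothing is in the way, so I descend.

```bash

python3 -m creep '{"linear":[[0.4,0,0.9],[0.7,0,1.3],[0.7,0,1.3],[0.7,-0.1,1.3],[0.5,0,1.1],[0.2,0,0.4],[0,0,0],[0,0,0]],"turn":[[0,0,0],[0,0,0],[0,0,0],[0,0,0],[0,0,0],[0,0,0],[0,0,0],[0,0,0]],"claw":[8.5,8.5,8.5,8.5,8.5,8.5,8.5,8.5]}' >/dev/null
python3 st.py 0 193.6 27
python3 -m creep '{"linear":[[0,0,0],[0,0,0],[0,0,0],[0,0,0],[0,0,0],[0,0,0],[0,0,0],[0,0,0]],"turn":[[0,0,0],[0,0,0],[0,0,0],[0,0,0],[0,0,0],[0,0,0],[0,0,0],[0,0,0]],"claw":[7.5,7,6.5,6,5.5,5,5,5]}' 50 >/dev/null
python3 st.py
```

```text
t 4.62 lane xyz mm [ -0.3 194.8  29.8] tilt(z->+ey) deg -25.05 yawerr -0.03 roll -0.01 w 84.7 gf 0.0 F [0.3 0.4 0.1]
q [-0.87  0.89  0.49  1.7  -0.05  0.9  -0.64]
to go tool cm [0.01 0.03 0.31]
t 5.28 lane xyz mm [  3.1 196.2  32.1] tilt(z->+ey) deg -24.85 yawerr 0.06 roll 0.36 w 56.7 gf 51.944541335105896 F [4.7 0.  7.6]
q [-0.87  0.89  0.49  1.69 -0.05  0.9  -0.64]
```

```bash

python3 -m creep '{"linear":[[-0.2,0,-0.45],[-0.2,0,-0.45],[-0.2,0,-0.45],[-0.2,0,-0.45],[0,0,0]],"turn":[[0,0,0],[0,0,0],[0,0,0],[0,0,0],[0,0,0]],"claw":[5,5,5,5,5]}' 70 >/dev/null
python3 st.py
python3 -m creep '{"linear":[[-0.16,0,-0.39],[-0.12,0,-0.40],[-0.07,0,-0.41],[-0.03,0,-0.42],[0.01,0,-0.42],[0.06,0,-0.42],[0.1,0,-0.41],[0.14,0,-0.39],[0,0,0]],"turn":[[0,1.2,0],[0,1.2,0],[0,1.2,0],[0,1.2,0],[0,1.2,0],[0,1.2,0],[0,1.2,0],[0,1.2,0],[0,0,0]],"claw":[5,5,5,5,5,5,5,5,5]}' >/dev/null
python3 - <<'E'
from st import *
show()
t=get_image('top');c=get_image('scene')
r=lambda i,x,y,w,h,W,H:cv2.resize(i[y:y+h,x:x+w],(W,H),interpolation=cv2.INTER_CUBIC)
cv2.imwrite('pics/e.png',np.hstack([r(t,220,150,100,100,400,400),r(c,300,150,100,100,400,400)]))
E
```

```text
t 5.7 lane xyz mm [ -0.3 195.7  50.6] tilt(z->+ey) deg -24.96 yawerr -0.03 roll 0.02 w 55.9 gf 74.43303498672321 F [ 0.3 -0.2 -3.8]
q [-0.88  0.86  0.5   1.7  -0.04  0.93 -0.64]
t 6.45 lane xyz mm [  2.2 187.   81.7] tilt(z->+ey) deg 22.38 yawerr -0.91 roll -0.09 w 56.0 gf 75.13707349542528 F [ 0.7 -4.2 -3.5]
q [-0.02  0.59 -0.12  1.98 -0.63  0.54  0.22]
```

View pics/e.png

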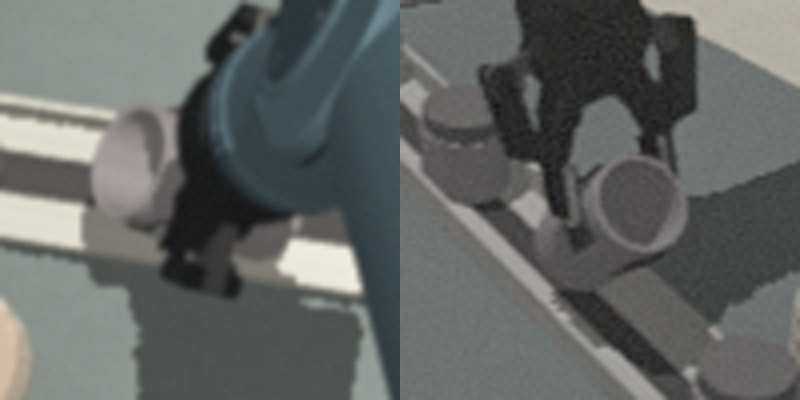

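The bucket is held firmly and tipped about 45° (mouth at crop (130,160) in the top view), so I keep going.

```bash

python3 -m creep '{"linear":[[0,0,0],[0,0,0],[0,0,0],[0,0,0],[0,0,0],[0,0,0]],"turn":[[0,0.8,0],[0,0.9,0],[0,0.9,0],[0,0.9,0],[0,0.9,0],[0,0,0]],"claw":[5,5,5,5,5,5]}' >/dev/null
python3 st.py 0 190 82
```

```text
t 7.05 lane xyz mm [ -0.6 194.1  79.2] tilt(z->+ey) deg 44.27 yawerr -0.25 roll -0.29 w 55.7 gf 75.33870796440169 F [ 1.7 -2.6 -4.6]
q [ 0.45  0.77 -0.48  2.   -0.93  0.56  0.75]
to go tool cm [-0.1   0.06 -0.48]
```

```bash

python3 -m creep '{"linear":[[0.1,0,-0.1],[0.1,0,-0.1],[0,0,0],[0,0,0],[0,0,0],[0,0,0],[0,0,0],[0,0,0]],"turn":[[0,0.7,0],[0,0.7,0],[0,0.7,0],[0,0.7,0],[0,0.7,0],[0,0.65,0],[0,0,0],[0,0,0]],"claw":[5,5,5,5,5,5,5,5]}' >/dev/null
python3 - <<'E'
from st import *
a=show();need(*a,0,.19,.074)
t=get_image('top');c=get_image('scene')
r=lambda i,x,y,w,h,W,H:cv2.resize(i[y:y+h,x:x+w],(W,H),interpolation=cv2.INTER_CUBIC)
cv2.imwrite('pics/f.png',np.hstack([r(t,220,150,100,100,400,400),r(c,300,150,100,100,400,400)]))
E
```

```text
t 7.72 lane xyz mm [ -1.3 198.6  84.3] tilt(z->+ey) deg 64.89 yawerr 0.21 roll -0.15 w 55.8 gf 75.32189572462812 F [ 0.3 -1.1 -2.3]
q [ 0.69  1.02 -0.62  1.95 -1.02  0.72  1.05]
to go tool cm [-1.3   0.13 -0.34]
```

View pics/f.png

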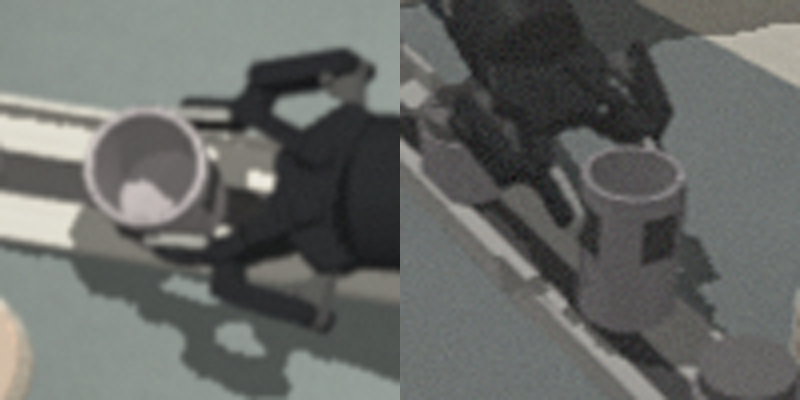

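The bucket is upright, hovering about 12 mm above the floor, with its mouth at crop (145,168). I lower it to contact.

```bash

python3 -m creep '{"linear":[[-0.27,0,0.13],[-0.27,0,0.13],[-0.27,0.05,0.13],[0,0,0],[0,0,0]],"turn":[[0,0,0],[0,0,0],[0,0,0],[0,0,0],[0,0,0]],"claw":[5,5,5,5,5]}' >/dev/null
python3 st.py
python3 -m creep '{"linear":[[-0.18,0,0.08],[-0.18,0,0.08],[0,0,0],[0,0,0]],"turn":[[0,0,0],[0,0,0],[0,0,0],[0,0,0]],"claw":[5,5,5,5]}' >/dev/null
python3 st.py
```

```text
t 8.23 lane xyz mm [ -0.1 196.9  75.7] tilt(z->+ey) deg 65.02 yawerr -0.02 roll -0.08 w 55.8 gf 75.28049803571776 F [ 0.8 -0.3 -3.5]
q [ 0.69  1.04 -0.62  1.95 -1.02  0.72  1.06]
t 8.57 lane xyz mm [ -0.1 197.   72.1] tilt(z->+ey) deg 65.09 yawerr -0.02 roll -0.07 w 56.1 gf 75.28395193163306 F [ 0.1 -0.9 -3.1]
q [ 0.69  1.05 -0.62  1.94 -1.02  0.72  1.07]
```

```bash

python3 -m creep '{"linear":[[-0.14,0,0.06],[0,0,0],[0,0,0],[0,0,0]],"turn":[[0,0,0],[0,0,0],[0,0,0],[0,0,0]],"claw":[5,5,5,5]}' >/dev/null
python3 st.py
python3 -m creep '{"linear":[[-0.14,0,0.06],[0,0,0],[0,0,0],[0,0,0]],"turn":[[0,0,0],[0,0,0],[0,0,0],[0,0,0]],"claw":[5,5,5,5]}' >/dev/null
python3 st.py
```

```text
t 8.9 lane xyz mm [ -0.1 197.1  70.8] tilt(z->+ey) deg 65.1 yawerr -0.0 roll -0.06 w 56.0 gf 75.31443599844351 F [ 0.5  0.4 -3.4]
q [ 0.69  1.06 -0.62  1.94 -1.02  0.72  1.07]
t 9.23 lane xyz mm [ -0.1 197.1  69.3] tilt(z->+ey) deg 65.1 yawerr -0.0 roll -0.06 w 56.1 gf 75.31738217454404 F [ 0.6 -0.2 -3.3]
q [ 0.69  1.06 -0.62  1.94 -1.02  0.71  1.07]
```

```bash

for i in 1; do python3 -m creep '{"linear":[[-0.14,0,0.06],[0,0,0],[0,0,0]],"turn":[[0,0,0],[0,0,0],[0,0,0]],"claw":[5,5,5]}' |grep -E 'posi|contact'; done
python3 -m creep '{"linear":[[-0.14,0,0.06],[0,0,0],[0,0,0]],"turn":[[0,0,0],[0,0,0],[0,0,0]],"claw":[5,5,5]}' |grep -E 'posi|contact'
python3 -m creep '{"linear":[[-0.14,0,0.06],[0,0,0],[0,0,0]],"turn":[[0,0,0],[0,0,0],[0,0,0]],"claw":[5,5,5]}' |grep -E 'posi|contact'
```

```text
position: [0.5447, 0.1521, 0.0677]
contact_force: [0.4, -1.3, -2.6]
position: [0.5447, 0.1521, 0.0662]
contact_force: [1.1, 0.2, -2.1]
position: [0.5449, 0.1524, 0.0661]
contact_force: [-1.4, -4.2, 5.1]
```

```bash

python3 -m creep '{"linear":[[0,0,0],[0,0,0],[0,0,0],[0,0,0],[0,0,0],[0,0,0],[0,0,0],[0,0,0]],"turn":[[0,0,0],[0,0,0],[0,0,0],[0,0,0],[0,0,0],[0,0,0],[0,0,0],[0,0,0]],"claw":[5.6,5.8,6.0,6.4,6.9,7.5,8,8.5]}' >/dev/null
python3 st.py
python3 -m creep '{"linear":[[0,0,-0.5],[0,0,-1],[0,0,-1.5],[0,0,-2],[0,0,-2],[0,0,-2],[0,0,-1]],"turn":[[0,0,0],[0,0,0],[0,0,0],[0,0,0],[0,0,0],[0,0,0],[0,0,0]],"claw":[8.5,8.5,8.5,8.5,8.5,8.5,8.5]}' >/dev/null
python3 - <<'E'
from st import *
a=show()
t=get_image('top');c=get_image('scene')
r=lambda i,x,y,w,h,W,H:cv2.resize(i[y:y+h,x:x+w],(W,H),interpolation=cv2.INTER_CUBIC)
cv2.imwrite('pics/g.png',np.hstack([r(t,220,150,100,100,400,400),r(c,300,150,100,100,400,400)]))
E
```

```text
t 10.65 lane xyz mm [ -0.2 196.9  64.7] tilt(z->+ey) deg 65.1 yawerr 0.0 roll -0.07 w 85.0 gf 0.0 F [-0.4 -0.1 -1.4]
q [ 0.69  1.07 -0.62  1.94 -1.02  0.71  1.08]
t 11.23 lane xyz mm [  0.9 102.9 107.3] tilt(z->+ey) deg 64.96 yawerr -0.17 roll 0.0 w 84.8 gf 0.0 F [ 0.4 -0.7 -0.5]
q [ 0.8   0.95 -0.53  1.92 -0.91  0.91  1.  ]
```

View pics/g.png

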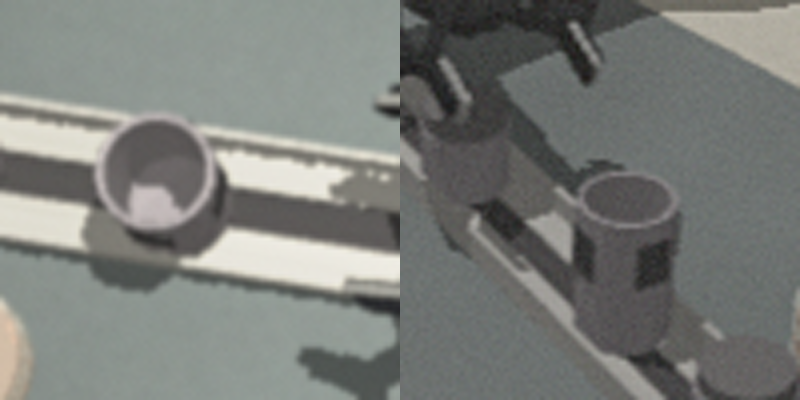

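tall_a stands upright on the lane floor, with its mouth at crop (157,172), between the rails. On to tall_b: I lift clear, re-tilt and move across.

```bash

python3 -m creep '{"linear":[[1.2,0,-0.6],[2.2,0,-1.1],[2.2,0,-1.1],[1.5,0,-0.7],[0,0,0],[0,0,0],[0,0,0],[0,0,0],[0,0,0],[0,0,0]],"turn":[[0,0,0],[0,0,0],[0,0,0],[0,0,0],[0,-0.8,0],[0,-1,0],[0,-1,0],[0,-1,0],[0,-1,0],[0,-1,0]],"claw":[8.5,8.5,8.5,8.5,8.5,8.5,8.5,8.5,8.5,8.5]}' >/dev/null
python3 -m creep '{"linear":[[0,0,0],[0,0,0],[0,0,0],[0,0,0]],"turn":[[0,-1,0],[0,-1,0],[0,-0.2,0],[0,0,0]],"claw":[8.5,8.5,8.5,8.5]}' >/dev/null
python3 st.py 0 -201 150
```

```text
t 12.5 lane xyz mm [ -1.  107.4 186.4] tilt(z->+ey) deg 25.18 yawerr 0.34 roll -0.02 w 84.8 gf 0.0 F [ 0.3 -0.5 -0.5]
q [ 0.3   0.42 -0.29  1.96 -0.46  0.77  0.19]
to go tool cm [-29.46  -0.08  -9.83]
```

```bash

python3 -m creep '{"linear":[[-1.2,0,-0.4],[-2.4,0,-0.8],[-2.4,0,-0.8],[-2.4,0,-0.8],[-2.4,0,-0.8],[-2.4,0,-0.8],[-2.4,0,-0.8],[-2.4,0,-0.8],[-2.4,0,-0.8],[-2.4,0,-0.8]],"turn":[[0,0,0],[0,0,0],[0,0,0],[0,0,0],[0,0,0],[0,0,0],[0,0,0],[0,0,0],[0,0,0],[0,0,0]],"claw":[8.5,8.5,8.5,8.5,8.5,8.5,8.5,8.5,8.5,8.5]}' >/dev/null
python3 -m creep '{"linear":[[-2.4,0,-0.8],[-2.4,0,-0.8],[-1.2,0,-0.4],[0,0,0],[0,0,0]],"turn":[[0,0,0],[0,0,0],[0,0,0],[0,0,0],[0,0,0]],"claw":[8.5,8.5,8.5,8.5,8.5]}' >/dev/null
python3 st.py 0 -203 90
```

```text
t 13.75 lane xyz mm [  -1.  -197.8  149.9] tilt(z->+ey) deg 25.23 yawerr -0.16 roll -0.14 w 85.0 gf 0.0 F [0.3 1.  0.1]
q [ 0.74  0.57 -0.15  1.79 -0.38  1.    0.66]
to go tool cm [-3.03  0.12  5.2 ]
```

```bash

python3 -m creep '{"linear":[[-0.6,0,0.9],[-1,0.1,2],[-1,0,2],[-0.9,0,1.8],[-0.9,0,1.7],[-0.5,0,1],[0,0,0],[0,0,0]],"turn":[[0,0,0],[0,0,0],[0,0,0],[0,0,0],[0,0,0],[0,0,0],[0,0,0],[0,0,0]],"claw":[8.5,8.5,8.5,8.5,8.5,8.5,8.5,8.5]}' >/dev/null
python3 st.py 0 -202 30
```

```text
t 14.42 lane xyz mm [   0.7 -200.5   44.7] tilt(z->+ey) deg 25.18 yawerr 0.06 roll -0.1 w 85.3 gf 0.0 F [0.1 0.3 0.8]
q [ 0.75  0.75 -0.16  1.81 -0.39  0.82  0.74]
to go tool cm [-0.76 -0.06  1.27]
```

```bash

python3 -m creep '{"linear":[[-0.4,0,0.6],[-0.3,0,0.6],[-0.05,0,0.1],[0,0,0]],"turn":[[0,0,0],[0,0,0],[0,0,0],[0,0,0]],"claw":[8.5,8.5,8.5,8.5]}' >/dev/null
python3 st.py
python3 -m creep '{"linear":[[0,0,0],[0,0,0],[0,0,0],[0,0,0],[0,0,0],[0,0,0],[0,0,0],[0,0,0]],"turn":[[0,0,0],[0,0,0],[0,0,0],[0,0,0],[0,0,0],[0,0,0],[0,0,0],[0,0,0]],"claw":[7.5,7,6.5,6,5.5,5,5,5]}' 50 >/dev/null
python3 st.py
python3 -m creep '{"linear":[[0.2,0,-0.45],[0.2,0,-0.45],[0.2,0,-0.45],[0.2,0,-0.45],[0,0,0],[0,0,0]],"turn":[[0,0,0],[0,0,0],[0,0,0],[0,0,0],[0,0,0],[0,0,0]],"claw":[5,5,5,5,5,5]}' 70 >/dev/null
python3 st.py
```

```text
t 14.75 lane xyz mm [   0.7 -202.9   29.7] tilt(z->+ey) deg 25.11 yawerr -0.0 roll -0.08 w 84.8 gf 0.0 F [ 0.3 -0.5 -0.4]
q [ 0.75  0.77 -0.17  1.81 -0.39  0.8   0.75]
t 15.42 lane xyz mm [   2.3 -203.4   30.8] tilt(z->+ey) deg 25.05 yawerr -0.04 roll 0.09 w 56.8 gf 52.72016029804945 F [ 2.1 -1.9  6.5]
q [ 0.75  0.77 -0.17  1.81 -0.39  0.8   0.75]
t 15.92 lane xyz mm [   0.8 -203.4   49.8] tilt(z->+ey) deg 25.08 yawerr 0.0 roll -0.05 w 55.8 gf 74.57238762825 F [ 0.4 -0.  -4.5]
q [ 0.75  0.74 -0.16  1.81 -0.39  0.83  0.73]
```

Gripped the same way as tall_a. Now I rotate the other way, more slowly.

```bash

python3 -m creep '{"linear":[[0.16,0,-0.39],[0.12,0,-0.40],[0.08,0,-0.41],[0.05,0,-0.42],[0.01,0,-0.42],[-0.03,0,-0.42],[-0.07,0,-0.41],[-0.1,0,-0.41],[0,0,0],[0,0,0]],"turn":[[0,-0.9,0],[0,-0.9,0],[0,-0.9,0],[0,-0.9,0],[0,-0.9,0],[0,-0.9,0],[0,-0.9,0],[0,-0.9,0],[0,0,0],[0,0,0]],"claw":[5,5,5,5,5,5,5,5,5,5]}' >/dev/null
python3 st.py 0 -203 84
```

```text
t 16.75 lane xyz mm [   0.9 -204.1   82.6] tilt(z->+ey) deg -10.79 yawerr 0.26 roll -0.14 w 56.0 gf 75.22630436054897 F [ 0.4 -0.9 -2.9]
q [0.05 0.56 0.29 2.   0.07 0.57 0.05]
to go tool cm [ 0.08 -0.09 -0.16]
```

```bash

python3 -m creep '{"linear":[[0,0,-0.1],[0,0,-0.1],[0,0,0],[0,0,0],[0,0,0],[0,0,0],[0,0,0],[0,0,0],[0,0,0]],"turn":[[0,-0.8,0],[0,-0.8,0],[0,-0.8,0],[0,-0.8,0],[0,-0.8,0],[0,-0.8,0],[0,-0.8,0],[0,0,0],[0,0,0]],"claw":[5,5,5,5,5,5,5,5,5]}' >/dev/null
python3 st.py 0 -203 84
```

```text
t 17.5 lane xyz mm [   0.3 -206.9   83.9] tilt(z->+ey) deg -38.8 yawerr -0.07 roll -0.21 w 56.1 gf 75.49582786468818 F [ 0.5  0.5 -3.5]
q [-0.53  0.8   0.68  2.04  0.36  0.58 -0.49]
to go tool cm [ 0.3  -0.03 -0.25]
```

```bash

python3 -m creep '{"linear":[[0,0,-0.1],[0,0,-0.1],[0,0,0],[0,0,0],[0,0,0],[0,0,0],[0,0,0],[0,0,0],[0,0,0],[0,0,0]],"turn":[[0,-0.7,0],[0,-0.7,0],[0,-0.7,0],[0,-0.7,0],[0,-0.7,0],[0,-0.7,0],[0,-0.7,0],[0,-0.4,0],[0,0,0],[0,0,0]],"claw":[5,5,5,5,5,5,5,5,5,5]}' >/dev/null
python3 st.py 0 -203 70
```

```text
t 18.33 lane xyz mm [   0.6 -206.3   85.9] tilt(z->+ey) deg -65.2 yawerr -0.21 roll -0.11 w 56.1 gf 75.61831405822886 F [ 0.3 -0.1 -2.2]
q [-0.79  1.18  0.81  1.96  0.42  0.75 -0.76]
to go tool cm [ 1.58 -0.06  0.37]
```

```bash

python3 -m creep '{"linear":[[0.32,0,0.15],[0.32,0,0.15],[0.32,0,0.15],[0.32,0,0.15],[0.2,0,0.1],[0,0,0],[0,0,0]],"turn":[[0,0,0],[0,0.04,0],[0,0,0],[0,0,0],[0,0,0],[0,0,0],[0,0,0]],"claw":[5,5,5,5,5,5,5]}' >/dev/null
python3 st.py
python3 -m creep '{"linear":[[0.14,0,0.06],[0,0,0],[0,0,0]],"turn":[[0,0,0],[0,0,0],[0,0,0]],"claw":[5,5,5]}' |grep -E 'posi|contact'
```

```text
t 18.92 lane xyz mm [   0.9 -205.3   70.6] tilt(z->+ey) deg -65.26 yawerr -0.01 roll -0.06 w 56.1 gf 75.80091650555914 F [-0.5 -0.3  0.1]
q [-0.79  1.21  0.8   1.95  0.41  0.74 -0.78]
position: [0.4726, -0.2439, 0.0706]
contact_force: [0.5, 4.8, 9.6]
```

```bash
python3 -m creep '{"linear":[[0.14,0,0.06],[0,0,0],[0,0,0]],"turn":[[0,0,0],[0,0,0],[0,0,0]],"claw":[5,5,5]}' |grep -E 'posi|contact'
```

```text
position: [0.4726, -0.2442, 0.0706]
contact_force: [0.6, 9.0, 16.9]
```

Contact at z = 70.6 mm. I ease off a little, release and back away.

```bash

python3 -m creep '{"linear":[[-0.16,0,-0.07],[0,0,0],[0,0,0]],"turn":[[0,0,0],[0,0,0],[0,0,0]],"claw":[5,5,5]}' |grep -E 'contact'
python3 -m creep '{"linear":[[0,0,0],[0,0,0],[0,0,0],[0,0,0],[0,0,0],[0,0,0],[0,0,0],[0,0,0]],"turn":[[0,0,0],[0,0,0],[0,0,0],[0,0,0],[0,0,0],[0,0,0],[0,0,0],[0,0,0]],"claw":[5.6,5.8,6.0,6.4,6.9,7.5,8,8.5]}' >/dev/null
python3 st.py
python3 -m creep '{"linear":[[0,0,-0.5],[0,0,-1],[0,0,-1.5],[0,0,-2],[0,0,-2],[0,0,-2],[0,0,-1],[-1,0,-0.5],[-1,0,-0.5],[0,0,0]],"turn":[[0,0,0],[0,0,0],[0,0,0],[0,0,0],[0,0,0],[0,0,0],[0,0,0],[0,0,0],[0,0,0],[0,0,0]],"claw":[8.5,8.5,8.5,8.5,8.5,8.5,8.5,8.5,8.5,8.5]}' >/dev/null
python3 - <<'E'
from st import *
a=show()
t=get_image('top');c=get_image('scene')
r=lambda i,x,y,w,h,W,H:cv2.resize(i[y:y+h,x:x+w],(W,H),interpolation=cv2.INTER_CUBIC)
cv2.imwrite('pics/top9.png',t)
cv2.imwrite('pics/i.png',np.vstack([r(t,175,155,360,115,800,256),np.hstack([r(c,240,115,100,85,400,340),r(c,310,180,100,85,400,340)])]))
E
```

```text
contact_force: [0.3, 3.6, 9.0]
t 20.33 lane xyz mm [   0.8 -204.9   68.7] tilt(z->+ey) deg -65.19 yawerr -0.0 roll -0.06 w 84.9 gf 0.0 F [ 0.2 -0.2  0.1]
q [-0.79  1.21  0.79  1.95  0.41  0.74 -0.78]
t 21.17 lane xyz mm [   1.  -114.7  135.7] tilt(z->+ey) deg -65.24 yawerr -0.11 roll 0.06 w 84.8 gf 0.0 F [ 0.  -0.6  1.2]
q [-0.91  1.07  0.8   1.9   0.38  0.97 -0.73]
```

View pics/i.png

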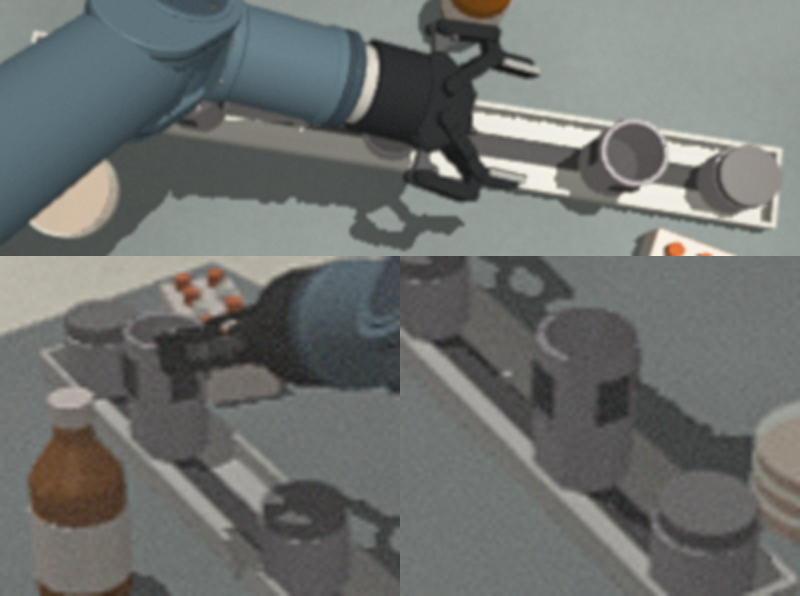

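Both buckets look upright: tall_b's rim is at (633,155) in the crop and tall_a's at (587,330). I move the arm clear, then check rim position and height.

```bash

python3 -m creep '{"linear":[[-1.5,0,-0.7],[-2.5,0,-1.1],[-2.5,0,-1.1],[-2.5,0,-1.1],[-2.5,0,-1.1],[-1.5,0,-0.7],[0,0,0],[0,0,0],[0,0,0],[0,0,0]],"turn":[[0,0,0],[0,0,0],[0,0.9,0],[0,0.9,0],[0,0.9,0],[0,0.9,0],[0,0.9,0],[0,0.9,0],[0,0.9,0],[0,0,0]],"claw":[8.5,8.5,8.5,8.5,8.5,8.5,8.5,8.5,8.5,8.5]}' >/dev/null
python3 -m creep '{"linear":[[-2,-2,-1],[-2,-2,-1],[-2,-2,-1],[-2,-2,-1],[-2,-2,-1],[-2,-2,-1],[0,0,0],[0,0,0]],"turn":[[0,0,0],[0,0,0],[0,0,0],[0,0,0],[0,0,0],[0,0,0],[0,0,0],[0,0,0]],"claw":[8.5,8.5,8.5,8.5,8.5,8.5,8.5,8.5]}' >/dev/null
python3 - <<'E'
from st import *
show()
t=get_image('top');c=get_image('scene')
r=lambda i,x,y,w,h,W,H:cv2.resize(i[y:y+h,x:x+w],(W,H),interpolation=cv2.INTER_CUBIC)
# draw expected rim (z=.099,r=.03) and foot circle at nominal spots for comparison
a=np.linspace(0,2*np.pi,40)
for n,im in(('top',t),('scene',c)):
  for ly in(.197,-.205):
    p=proj(n,[m+ex*.03*np.cos(q)+ey*(ly+.03*np.sin(q))+[0,0,.099] for q in a]);print(n,p.mean(0))
cv2.imwrite('pics/j.png',np.vstack([np.hstack([r(t,220,150,100,75,400,300),r(t,410,185,100,75,400,300)]),np.hstack([r(c,240,115,100,75,400,300),r(c,310,180,100,75,400,300)])]))
E
```

```text
t 22.77 lane xyz mm [-119.  -192.1  390.7] tilt(z->+ey) deg -33.5 yawerr 0.04 roll 0.02 w 85.2 gf 0.0 F [ 0.6  0.8 -0.8]
q [-1.06 -0.15  0.94  2.07  0.68  1.42 -0.51]
top [257.6969 190.8831]
top [459.4691 222.0497]
scene [356.6767 198.5897]
scene [281.0945 132.6514]
```

View pics/j.png

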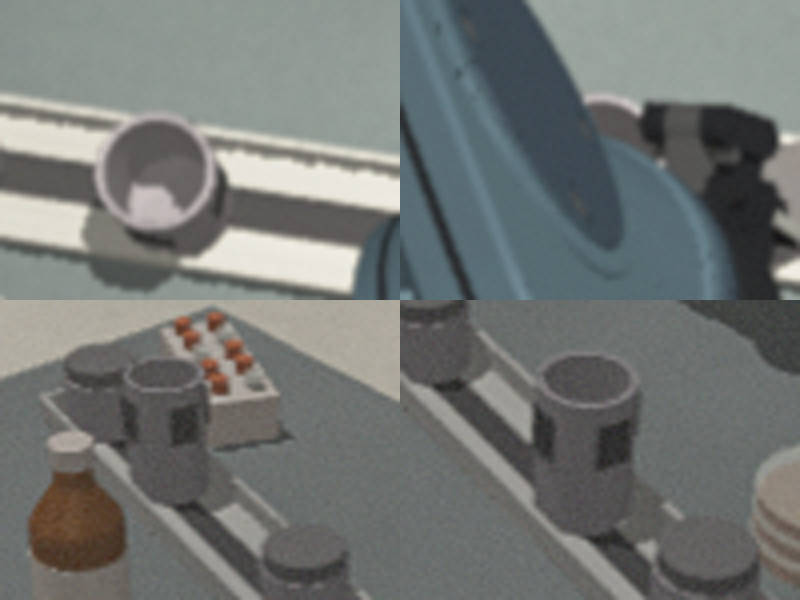

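```bash
python3 - <<'E'
from st import *
for a,b in(((259.25,193),(356.75,200)),((459.9,224.6),(281.25,134))):
    P,g=tri(a,b);print((P-m)@ex,(P-m)@ey,P[2],g)
    P=plane('top',[a],.099)[0];print((P-m)@ex,(P-m)@ey)
E
```

```text
-0.0017698749015487916 0.19422797758323007 0.09233349627276438 0.0002723097272224306
-0.0030817785965076075 0.1931633116427216
-0.0021894577204223734 -0.20870566220065861 0.09188969058502688 0.0017957280657935456
-0.004229811220056785 -0.2063629216500141
```

The rims sit at equal height on the lane's middle line to within about 4 mm, one in each bay, and the arm is clear.

```bash
python3 -c "from rig import *; print(job_done())"
```

```text
the job is handed in; nothing more can be done
None
```

Both tall buckets were standing mouth up in the lane, one in each bay, with the arm clear when I handed the job in at about 23 s; the hand-in returned no verdict.

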